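Put the brush away under the deck of the lidded brush box

TASK

Lift the lid of the wooden brush box by its front knob until it rests open on its stop. Then take the yellow brush and, handle end first, slide it along the box floor into the slot under the low deck until it is fully home against the end wall, its bristles lying free in the open part of the box. Let go, leave the lid open so that the brush can dry, and do not disturb the bundle of skewers or the red doll.

Things in the scene. Friction and masses are not known exactly. Their poses are not given: they have to be found in the camera images.
- brush_box: Fixed wooden box, 190 (x) x 290 (y) x 50 mm high without its lid; origin: centre of its underside, on the table; front (-x) towards the robot. Walls and floor 6 mm thick. Its left (+y) end holds a low deck; right of it is an open well 208 mm long (y) and 142 mm wide (x), from the front wall to an 18 mm high, 4 mm thick divider centred at x = +55 mm; two loose paint tubes lie behind that.
- slot_mouth (a point): Middle of the slot's mouth at the deck's edge, 6 mm above the inner floor: in the box's frame x = -18, y = +69, z = +12 mm, so 71 mm from the inside of the front wall and 107 mm from that of the back wall. Axes as the box: +y leads into the slot.
- slot_end (a point): Middle of the slot's closed end, on the inside of the end wall, 70 mm in +y from the mouth, 6 mm above the inner floor. Axes as the box.
- lid (a joint): Lid angle: 0 shut, 1.8 rad fully open on its stop, just past upright, leaning to the back. Light, slightly damped hinge; the lid (about 0.22 kg) falls shut by itself if let go before upright and falls back on its stop by itself past about 1.65 rad.
- lid_hinge (a point): Middle of the hinge axis, on the top edge of the box's back wall, 50 mm above the table; the axis runs along the box's y. The lid is a flat board 190 x 290 mm, its underside 1 mm and its top 9 mm above this axis when shut.
- lid_knob (a point): Centre of the lid's knob: a dark wooden roller 18 mm in diameter, 36 mm long along y, on a brass stem 24 mm in front of the middle of the lid's front edge. Shut, it lies 214 mm before the hinge axis and 5 mm above it. Pinched by its two ends (fingers closing along y) it turns between the fingertips as the lid swings; it moves with the lid.
- brush: Loose yellow paint brush, 170 mm long, about 8 mm wide and 9 mm high, about 30 g, lying flat along its y axis; it does not roll. Origin: middle of its length, at its underside. +y points to the handle's end, -y to the bristles.
- handle_end (a point): Plain end of the brush's yellow handle, 85 mm in the brush's +y from its middle, at half height.
- bristle_tip (a point): Tip of the brush's bristles, 85 mm in the brush's -y from its middle, at half height.
- skewers: Bystander: a loose bundle of pale wooden skewers, 22 x 187 x 11 mm, lying along its y. Origin: middle of its underside. It may lie where the brush could lie and the other way round.
- doll: Bystander: a loose standing doll with a red body and a white clay head, 72 x 69 x 118 mm, origin at the centre of its underside.
- deck (a point): Centre of the top of the fixed dark deck inside the box, 70 mm long (y) from its edge to the left end wall and as wide as the box inside (178 mm). Its underside is 24 mm, its top 30 mm above the inner floor. Under it all is solid but for one straight slot along y, 26 mm wide and 24 mm high, its floor level with the box floor.

How it is judged:
On the way:
1. the lid is open on its stop (value of joint lid above 1.7 rad), for 0.2 s.
At the end, for the whole second after the job is handed in: The lid stands open on its stop (over 1.65 rad); the brush lies at rest, flat on the box floor, in the slot under the deck, its handle's end within 10 mm of the slot's end wall (value of joint lid above 1.65 rad and y of handle_end in the frame of slot_end between -0.01 and 0.006 m and x of handle_end in the frame of slot_end between -0.016 and 0.016 m and z of handle_end in the frame of slot_end below 0.015 m and angle between the y axis of brush and the y axis of brush_box, either way round below 0.2 rad and angle between brush's own y axis and vertical above 1.45 rad and linear speed of brush below 0.02 m/s); the robot touches nothing.
It fails at once if the bundle of skewers is moved more than 30 mm (distance of skewers from where it was at the start of the episode above 0.03 m).
It fails at once if the red doll is moved more than 30 mm (distance of doll from where it was at the start of the episode above 0.03 m).
It also fails if it takes over 62 s, if anything falls off the work surface, if the arm or the gripper's body presses on something with over 40 N, if the wrist force passes 120 N, or if a joint passes its speed limit or range.

ROBOT

A 7-joint arm with a two-finger parallel gripper is mounted at the origin on the work surface; the furniture and walls round the work are solid. World frame = base frame: x ahead of the robot, y to its left, z up, the work surface at z = 0. Lengths are in m, angles in rad, forces in N, time in s.
With the tool pointing down it reaches from about 0.425 to 0.925 m from the base axis. Payload 6.8 kg.
Tool frame: the origin (TCP) lies at the very end of the fingers, on their centre line; the grasp point (between the pads) lies 19 mm behind it; z points along the fingers, y is the line along which they close (so a half turn about z gives the same grasp; the last joint's range is limited). The gripper opens to 85 mm and grips with 20 to 120 N. Pads are 22 mm wide; open, the fingers measure 114 mm over their backs; the gripper's body (76 mm by 85 mm) begins 54 mm behind the grasp point. The pads swing forward as they close: fully open they stand 13 mm farther back than shut.
Start: joints at [1.028, 0.477, 0.022, 1.555, -0.011, 1.109, -0.083], TCP at [0.284, -0.612, 0.231] pointing down, gripper open.
Joint ranges: [-2.96, 2.96], [-0.34, 2.1], [-1.41, 1.46], [0.24, 2.44], [-1.37, 4.51], [0.17, 1.92], [-2.96, 2.96]. Speed limits (rad/s): [2.39, 2.39, 3.14, 3.14, 3.14, 3.14, 3.14].

INTERFACE

Orientations are given as a unit quaternion [w, x, y, z].
In Python, from plant import telemetry, optics, r, models gives the robot as it stands.
- The arm moves only by the shell command python3 -m creep 'ROWS' [FORCE]. ROWS is JSON, one flat list of numbers, 7 for each row, row after row: the shift along the tool's x, y, z in cm, then the turn, a rotation vector about the tool's x, y, z in degrees, then the opening, from 0 (shut) to 1 (fully open). In form: [x, y, z, rx, ry, rz, fingers, x, y, z, rx, ry, rz, fingers, ...]. A call has exactly 10 rows; each row is the pose to reach, as a shift and turn from the pose commanded when the call began, along the tool's axes at that moment; what a row does not reach only later rows make up. A row lasts 1/10 s, in which the tool goes at most 50 mm and 8.59 degrees, less where a joint would pass 70% of its speed; a pose out of reach is approached as far as the arm can. A call with a gripper value outside its range is refused whole. The fingers move at their own pace and stop on an object; FORCE is the grip in N (left out, the last holds). Time passes only in rows, so rows that repeat a pose let the fingers close, or fill a call up. It gives the time, the measured TCP pose, the force, the opening and the grip force at its end, in the units of the state.
- telemetry.get_obs(): the state, without advancing time (a new reading comes with each control period).
- optics.read_camera(name): name is "side" or "top" or "wrist"; returns the picture (400x640x3 uint8, red, green, blue); there is no depth.
- optics.get_calibration(name): a dict with "camera_matrix" (3x3 intrinsics, pixels), "position" and "attitude" of the camera in the world; the wrist camera has in their place "hand_eye" (4x4, takes a point from camera to tool coordinates, whose origin is the TCP and whose axes are the flange's). Camera axes: x right, y down, z forward; pixel columns grow to the right and rows downward; lengths in m; the calibration is good to about 2 mm. A picture is of the moment at which its call begins: read the wrist's pose just before it. get_calibration takes no time and is no camera call.
- r.job_done(): hands the job in; it is judged then, once.
Trained networks look in the newest picture that a camera, given by its name, has taken for a name from the list of things; names that differ only in an ending like _2 or _b are one class to them, and where a whole thing is asked for, a point or a joint stands for the part that bears it (a point fixed in the world has none). Each returns a list of dicts, best first, with "score" (0 to 1); they miss things now and then, are a little off and sometimes report something else, mostly with a low value. They report only what shows in the picture. A call takes as long as a camera call.
- models.masks_of(camera, thing): "region" (400x640 bool, what is visible of it) and "at" ([column, row] in pixels, amid what is visible of it).
The state is a dict: "clock": time; "joint_pos": joint angles; "qd": joint speeds; "joint_efforts": joint torques, N m; "position": TCP position; "ee_rot": TCP orientation; "force": force on the tool from outside, world axes, zero at the start; "ft_torque": the same for the moment, N m; "opening": opening from 0.0 (shut) to 1.0 (fully open); "finger_force": force on a finger pad.
Only numpy, scipy, OpenCV 4.12 (cv2) and the standard library are available. Lean on these libraries where they do the work, as an engineer would, in place of code of your own. Each camera call takes 0.05 s, during which the arm holds its last target. There are 200 camera calls.

## Working session

There is one attempt and no reset: what is moved stays moved. The work goes in short steps, Python scripts to look and compute and a shell command to move; the robot and the scene stay as the last step left them, time stands still between calls to the robot, and variables do not carry over. Pictures are saved under pics/ and viewed, at most 10 in all, crops included, and the job is handed in when it is done.

```bash
mkdir -p pics; ls
cat > h.py <<'E'
import numpy as np, cv2
from scipy.spatial.transform import Rotation as R
from plant import telemetry, optics, r, models
def q2R(q): q=np.array(q,float); return R.from_quat([q[1],q[2],q[3],q[0]]).as_matrix()
def att(a):
    a=np.array(a,float)
    return a if a.shape==(3,3) else q2R(a)
def cam(name,obs=None):
    c=optics.get_calibration(name); K=np.array(c['camera_matrix'])
    if 'hand_eye' in c:
        obs=obs or telemetry.get_obs(); T=np.array(c['hand_eye']); Rt=q2R(obs['ee_rot'])
        return K,Rt@T[:3,:3],np.array(obs['position'])+Rt@T[:3,3]
    return K,att(c['attitude']),np.array(c['position'])
def ray(C,px):
    K,Rc,p=C; d=Rc@np.linalg.solve(K,[px[0],px[1],1.]); return p,d/np.linalg.norm(d)
def onz(C,px,z): p,d=ray(C,px); return p+d*(z-p[2])/d[2]
def proj(C,X):
    K,Rc,p=C; v=K@(Rc.T@(np.array(X)-p)); return v[:2]/v[2]
def tri(*rays):
    A=0;b=0
    for p,d in rays:
        M=np.eye(3)-np.outer(d,d); A=A+M; b=b+M@p
    X=np.linalg.solve(A,b); return X,[np.linalg.norm((np.eye(3)-np.outer(d,d))@(X-p))*1e3 for p,d in rays]
def save(n,im,box=None,s=1):
    if box: im=im[box[1]:box[3],box[0]:box[2]]
    im=cv2.resize(im,None,fx=s,fy=s,interpolation=cv2.INTER_CUBIC); cv2.imwrite('pics/'+n,im[:,:,::-1])
E
python3 - <<'E'
from h import *
np.set_printoptions(precision=4,suppress=True)
o=telemetry.get_obs();print(o['clock'],o['position'],o['ee_rot'])
for n in ['top','side']:
    im=optics.read_camera(n); save(n+'0.png',im); print(n,cam(n))
    for t in ['brush_box','lid_knob','lid','brush','skewers','doll']:
        for m in models.masks_of(n,t)[:2]: print(n,t,round(m['score'],2),m['at'],m['region'].sum())
top=cv2.imread('pics/top0.png');s=cv2.imread('pics/side0.png')
E
```

```text
pics
0.0 [ 0.284  -0.6117  0.2303] [-0.0009  0.9765  0.2157 -0.0003]
top (array([[515.7464,   0.    , 314.9848],
       [  0.    , 515.7464, 192.6625],
       [  0.    ,   0.    ,   1.    ]]), array([[-0.0798, -0.9757,  0.2039],
       [-0.9968,  0.0779, -0.017 ],
       [ 0.0007, -0.2046, -0.9788]]), array([ 0.3442, -0.0324,  1.3774]))
top brush_box 0.67 [266.0, 215.3] 8341
top brush_box 0.42 [407.6, 179.3] 51
top lid_knob 0.85 [265.9, 212.7] 8285
top lid 0.92 [264.2, 212.7] 8198
top brush 0.42 [397.3, 186.2] 58
top skewers 0.89 [409.8, 243.8] 494
top doll 0.81 [341.3, 125.8] 615
side (array([[427.5535,   0.    , 324.5422],
       [  0.    , 427.5535, 198.8882],
       [  0.    ,   0.    ,   1.    ]]), array([[-0.8315, -0.3494,  0.4319],
       [-0.5554,  0.5391, -0.6332],
       [-0.0116, -0.7663, -0.6423]]), array([0.0632, 0.7443, 0.8574]))
side brush_box 0.97 [308.7, 233.5] 6900
side lid_knob 0.68 [306.1, 230.3] 5550
side lid_knob 0.32 [403.3, 187.3] 140
side lid 0.78 [310.0, 229.6] 5589
side skewers 0.55 [402.4, 188.2] 225
side doll 0.81 [292.6, 163.4] 609
```

View pics/top0.png

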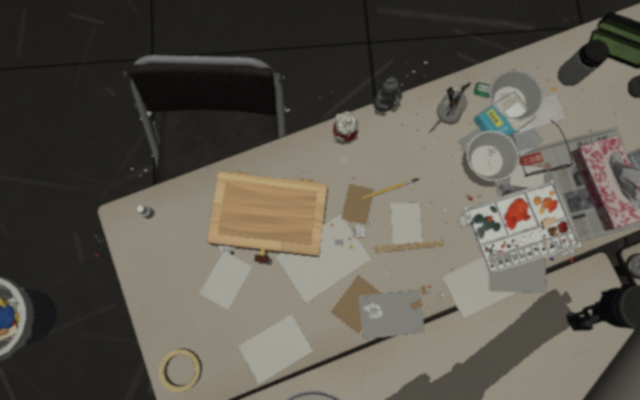

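View pics/side0.png

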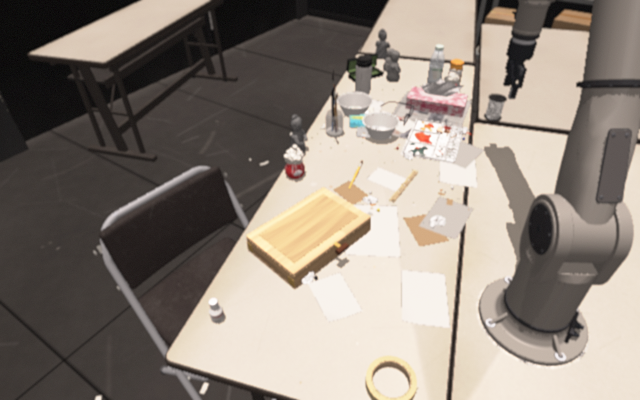

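The top view shows the box at about (267,214), with its knob at (263,257). The brush runs from its handle at (362,197) to its dark tip at (418,180), the skewers from (375,249) to (442,244), and the doll stands at (345,126). The side view agrees, with the brush at (352,187) to (361,162).

```bash
cat > m1.py <<'E'
from h import *
from scipy.optimize import least_squares
np.set_printoptions(precision=4,suppress=True)
t=cam('top');s=cam('side')
for n,a,b in [('handle',(362,197),(352,187)),('tip',(418,180),(361,162)),('knob',(263,257),(338,246)),('skA',(375,249),(392,200)),('skB',(442,244),(415,172)),('doll',(345,126),(293,163))]:
    print(n,onz(t,a,.005),tri(ray(t,a),ray(s,b)))
q={}
for n in ['top','side']:
    optics.read_camera(n)
    m=models.masks_of(n,'lid' if n=='top' else 'brush_box')[0]['region'].astype(np.uint8)
    c=max(cv2.findContours(m,0,2)[0],key=cv2.contourArea)[:,0]; q[n]=cv2.convexHull(c)[:,0].astype(float)
C={'top':t,'side':s}
def pts(v,lid):
    x,y,yaw,h=v; a=[]
    for z in ([h,h-.009] if lid else [0,h]):
        for X in(-.095,.095):
            for Y in(-.145,.145): a.append([x+np.cos(yaw)*X-np.sin(yaw)*Y,y+np.sin(yaw)*X+np.cos(yaw)*Y,z])
    return a
def res(v):
    e=[]
    for n in C:
        P=np.array([proj(C[n],p) for p in pts(v,n=='top')],np.float32); H=cv2.convexHull(P)
        e+= [np.clip(cv2.pointPolygonTest(H,tuple(map(float,p)),True),-6,6) for p in q[n]]
    return np.array(e)
c0=onz(t,(267,214),.055)
best=min((least_squares(res,[c0[0],c0[1],y,.059],loss='soft_l1',diff_step=1e-3) for y in (-.1,.05,.2)),key=lambda f:f.cost)
print(best.x,best.cost,len(best.fun))
E
python3 m1.py
```

```text
handle [ 0.6079 -0.1825  0.005 ] (array([ 0.5996, -0.1848,  0.0108]), [np.float64(7.788844986345543), np.float64(7.788844986345568)])
tip [ 0.6429 -0.3397  0.005 ] (array([ 0.646 , -0.3414, -0.0043]), [np.float64(1.1611146693657508), np.float64(1.1611146693656444)])
knob [0.4675 0.0949 0.005 ] (array([0.4655, 0.0914, 0.0555]), [np.float64(2.8053375115850643), np.float64(2.8053375115850536)])
skA [ 0.4649 -0.2031  0.005 ] (array([ 0.462 , -0.2043,  0.0045]), [np.float64(3.170836584857531), np.float64(3.170836584857582)])
skB [ 0.4639 -0.3824  0.005 ] (array([ 0.4637, -0.3841, -0.0008]), [np.float64(0.7124818617060588), np.float64(0.712481861705973)])
doll [ 0.8131 -0.1551  0.005 ] (array([ 0.7985, -0.1517,  0.0461]), [np.float64(0.6047120366559737), np.float64(0.6047120366561051)])
[ 0.5753  0.0722 -0.1868  0.0615] 31.302862707356294 45
```

```bash
cat >> h.py <<'E'
def go(pos,yaw,tilt=0,quiet=False):
    "tool-axes shift cm & rotvec deg to reach TCP pos, fingers down, tool x at world yaw (deg); tilt about tool y (deg)"
    o=telemetry.get_obs(); R0=q2R(o['ee_rot']); best=None
    for k in (0,180):
        R1=(R.from_euler('z',yaw+k,degrees=True)*R.from_euler('x',180,degrees=True)*R.from_euler('y',tilt,degrees=True)).as_matrix()
        rv=R.from_matrix(R0.T@R1).as_rotvec(degrees=True)
        if best is None or np.linalg.norm(rv)<np.linalg.norm(best): best=rv
        if tilt: break
    d=R0.T@(np.array(pos)-o['position'])*100
    print('shift',np.round(d,2),'rot',np.round(best,2),'rows',np.linalg.norm(d)/5,np.linalg.norm(best)/8.59)
E
python3 - <<'E'
from h import *
np.set_printoptions(precision=4,suppress=True)
print(optics.get_calibration('wrist'))
go([.50,-.05,.36],-10.7)
E
```

```text
{'camera_matrix': array([[355.4177,   0.    , 314.5972],
       [  0.    , 355.4177, 201.7592],
       [  0.    ,   0.    ,   1.    ]]), 'hand_eye': array([[ 0.0002, -0.9627, -0.2707,  0.0692],
       [ 1.    , -0.    ,  0.0009,  0.0002],
       [-0.0009, -0.2707,  0.9627, -0.1425],
       [ 0.    ,  0.    ,  0.    ,  1.    ]])}
shift [ 43.24 -41.9  -12.87] rot [ 0.    0.   35.61] rows 12.314973569168755 4.145952726293799
```

```bash
python3 -m creep '[4,-4,-1.3,0,0,5,1, 8,-8,-2.6,0,0,10,1, 12,-12,-4,0,0,15,1, 16,-16,-5,0,0,20,1, 20,-20,-6,0,0,25,1, 24,-24,-7.5,0,0,30,1, 28,-28,-9,0,0,35.6,1, 32,-31,-10,0,0,35.6,1, 36,-34.5,-11,0,0,35.6,1, 39,-38,-12,0,0,35.6,1]'
python3 -m creep '[2,-2,-0.5,0,0,0,1, 4.2,-3.9,-0.9,0,0,0,1,4.2,-3.9,-0.9,0,0,0,1,4.2,-3.9,-0.9,0,0,0,1,4.2,-3.9,-0.9,0,0,0,1,4.2,-3.9,-0.9,0,0,0,1,4.2,-3.9,-0.9,0,0,0,1,4.2,-3.9,-0.9,0,0,0,1,4.2,-3.9,-0.9,0,0,0,1,4.2,-3.9,-0.9,0,0,0,1]'
python3 - <<'E'
from h import *
o=telemetry.get_obs();np.savez('w1.npz',p=o['position'],q=o['ee_rot']);im=optics.read_camera('wrist');save('w1.png',im);print(o['position'],o['ee_rot'])
for t in ['brush_box','lid_knob','brush','skewers','doll']:
        for m in models.masks_of('wrist',t)[:2]: print(t,round(m['score'],2),m['at'],m['region'].sum())
E
```

```text
clock: 1.9
position: [0.4589, -0.1545, 0.3402]
ee_rot: [0.0, 0.996, -0.093, 0.001]
force: [0.7, -0.8, 0.6]
opening: 1.001
finger_force: 0.0
clock: 2.9
position: [0.5067, -0.1259, 0.3483]
ee_rot: [0.0, 0.996, -0.093, 0.0]
force: [0.6, -0.1, -0.4]
opening: 1.0
finger_force: 0.0
[ 0.50674456 -0.12593098  0.34832234] [ 2.39147562e-05  9.95640514e-01 -9.32736047e-02  4.01941136e-05]
brush_box 0.83 [145.3, 132.9] 40645
brush_box 0.6 [439.5, 163.7] 1832
lid_knob 0.61 [144.2, 131.0] 39620
brush 0.57 [410.7, 37.8] 708
skewers 0.81 [438.6, 163.6] 1704
```

View pics/w1.png

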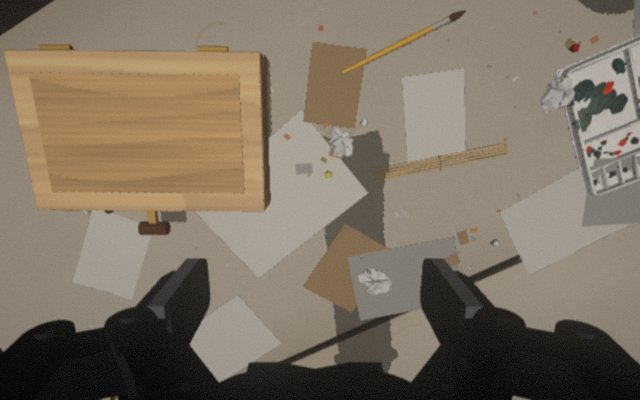

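The wrist view shows the lid's top corners at (7,51), (262,53), (265,211) and (38,209), the knob at (153,228), and the brush from its handle end at (344,71) to its tip at (464,12). Now to refine these.

Run:
```python
from h import *
np.set_printoptions(precision=4,suppress=True)
d=np.load('w1.npz');C=cam('wrist',dict(position=d['p'],ee_rot=d['q']));t=cam('top');s=cam('side')
P=[onz(C,p,.059) for p in [(7,51),(262,53),(265,211),(38,209)]]
for i in range(4): print(P[i],np.linalg.norm(P[i]-P[i-1]),np.degrees(np.arctan2(*(P[i]-P[i-1])[1::-1])))
print('lid ctr',np.mean(P,0))
k=(153,228);print('knob',onz(C,k,.055),tri(ray(C,k),ray(t,(263,257)),ray(s,(338,246))),tri(ray(C,k),ray(t,(263,257))))
for n,a,b in [('handle',(344,71),(362,197)),('tip',(464,12),(418,180))]: print(n,onz(C,a,.0045),onz(t,b,.0045),tri(ray(C,a),ray(t,b)))
for b in ['handle']: pass
ctr=np.array([.5753,.0722]);print(proj(C,[.5753,.0722,.059]))
go([.458,.094,.15],-10.5)
```

```text
[0.6935 0.1914 0.059 ] 0.1860452203262402 -11.971211991266717
[ 0.6382 -0.0905  0.059 ] 0.2872737476347338 -101.10297205955473
[ 0.4554 -0.0523  0.059 ] 0.18668878497849847 168.1899648058464
[0.5115 0.23   0.059 ] 0.2877898493431598 78.7674786434625
lid ctr [0.5746 0.0697 0.059 ]
knob [0.4588 0.0967 0.055 ] (array([0.463 , 0.0929, 0.0602]), [np.float64(2.811257133725108), np.float64(3.195973405117547), np.float64(4.136906459261815)]) (array([0.4621, 0.0893, 0.0684]), [np.float64(0.37449288836774164), np.float64(0.374492888367707)])
handle [ 0.6055 -0.1833  0.0045] [ 0.608  -0.1826  0.0045] (array([ 0.6045, -0.1811,  0.0228]), [np.float64(0.5485362316521555), np.float64(0.548536231652076)])
tip [ 0.6458 -0.3404  0.0045] [ 0.643  -0.3398  0.0045] (array([ 0.645 , -0.3411,  0.0013]), [np.float64(1.335030060300721), np.float64(1.3350300603006933)])
[141.4376 135.5021]
shift [ -8.87 -20.69  19.83] rot [-0.    0.   -0.19] rows 5.999945595835334 0.021751747779418726
```

```bash
python3 -m creep '[-1.5,-3.5,3,0,0,0.8,1, -3,-7,6,0,0,0.8,1, -4.5,-10.5,9,0,0,0.8,1, -6,-14,12,0,0,0.8,1, -7.5,-17.5,15,0,0,0.8,1, -8.9,-20.7,18.5,0,0,0.8,1, -8.9,-20.7,18.5,0,0,0.8,1, -8.9,-20.7,18.5,0,0,0.8,1, -8.9,-20.7,18.5,0,0,0.8,1, -8.9,-20.7,18.5,0,0,0.8,1]'
python3 - <<'E'
from h import *
o=telemetry.get_obs();np.savez('w2.npz',p=o['position'],q=o['ee_rot']);im=optics.read_camera('wrist');save('w2.png',im);print(o['position'],o['ee_rot'])
C=cam('wrist',o)
print('grasp pt px',proj(C,np.array(o['position'])+[0,0,.019]),'tcp',proj(C,o['position']))
E
```

```text
clock: 4.2
position: [0.459, 0.093, 0.1643]
ee_rot: [-0.0, 0.995, -0.101, 0.001]
force: [0.4, -0.3, 0.5]
opening: 0.996
finger_force: 0.0
[0.45897259 0.09298495 0.16430058] [-1.18192874e-04  9.94848577e-01 -1.01366298e-01  1.08102537e-03]
grasp pt px [314.80546122 287.64194161] tcp [314.7695266  265.94341187]
```

View pics/w2.png

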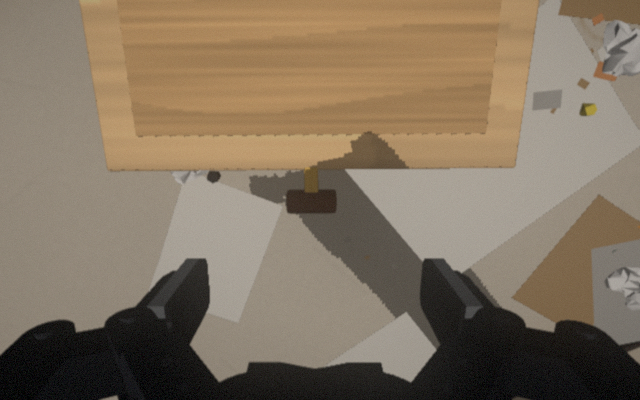

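The view shows the knob at (311,202), spanning columns 287–336, and the lid's front corners at (107,170) and (516,167).

Run:
```python
from h import *
np.set_printoptions(precision=4,suppress=True)
L=lambda f:(lambda d:cam('wrist',dict(position=d['p'],ee_rot=d['q'])))(np.load(f))
A,B=L('w1.npz'),L('w2.npz')
print('knob',tri(ray(A,(153,228)),ray(B,(311,202))),onz(B,(311,202),.055))
l,r_=onz(B,(107,170),.059),onz(B,(516,167),.059)
print('front',l,r_,np.linalg.norm(l-r_),np.degrees(np.arctan2(*(l-r_)[:2]*[-1,1])))
print(tri(ray(A,(265,211)),ray(B,(516,167))),tri(ray(A,(38,209)),ray(B,(107,170))))
x=(l-r_)[:2]/np.linalg.norm((l-r_)[:2]); ex=np.array([x[1],-x[0]]); m=(l+r_)[:2]/2
print('ex',ex,'mid',m,'box ctr',m+ex*.095,'hinge',m+ex*.19)
print('knob from mid',m-ex*.024)
k=onz(B,(311,202),.055)
go([k[0],k[1],.055-.015],np.degrees(np.arctan2(ex[1],ex[0])))
```

```text
knob (array([0.459 , 0.0958, 0.0569]), [np.float64(0.3007075396292023), np.float64(0.30070753962913216)]) [0.4582 0.0959 0.055 ]
front [0.5113 0.232  0.059 ] [ 0.4552 -0.0512  0.059 ] 0.2886531864915946 -11.199899282673721
(array([ 0.4549, -0.0519,  0.0575]), [np.float64(0.11393444477980567), np.float64(0.11393444477976984)]) (array([0.5106, 0.2365, 0.0516]), [np.float64(0.22847169320479913), np.float64(0.22847169320456856)])
ex [ 0.981  -0.1942] mid [0.4832 0.0904] box ctr [0.5764 0.072 ] hinge [0.6696 0.0535]
knob from mid [0.4597 0.0951]
shift [-0.15 -0.26 12.42] rot [-0.02 -0.11 -0.42] rows 2.4852906327065325 0.05118321994674115
```

```bash
python3 -m creep '[-0.05,-0.25,3,0,0,-0.4,1, -0.1,-0.25,6,0,0,-0.4,1, -0.1,-0.25,9,0,0,-0.4,1, -0.1,-0.25,11.5,0,0,-0.4,1, -0.1,-0.25,12.6,0,0,-0.4,1, -0.1,-0.25,12.6,0,0,-0.4,1, -0.1,-0.25,12.6,0,0,-0.4,0, -0.1,-0.25,12.6,0,0,-0.4,0,-0.1,-0.25,12.6,0,0,-0.4,0,-0.1,-0.25,12.6,0,0,-0.4,0]' 35
python3 - <<'E'
from h import *
o=telemetry.get_obs();print(o)
p=np.array(o['position']);R0=q2R(o['ee_rot']);ex=np.array([.981,-.194,0]);z=np.array([0,0,1])
for a in range(0,106,7):
    f=lambda a:-ex*.214*np.cos(a+.0234)+z*.214*np.sin(a+.0234)
    d=R0.T@(f(np.radians(a))-f(0))*100; print(a,np.round(d,2))
E
```

```text
clock: 5.25
position: [0.4579, 0.096, 0.0385]
ee_rot: [0.001, 0.995, -0.097, 0.001]
force: [-1.8, -3.7, 8.8]
opening: 0.41
finger_force: 35.0
{'clock': 5.25, 'joint_pos': array([-0.07878995,  0.45857035, -0.31448545,  2.16959164,  0.26876455,
        0.54846794, -2.3580652 ]), 'qd': array([-0.00216638, -0.00299027, -0.00634178, -0.00106754, -0.00285856,
        0.00285784, -0.00033599]), 'joint_efforts': array([-6.29606713e-01, -4.00991929e+01, -2.40561716e+00, -1.53558683e+01,
       -3.67642217e-02, -1.20203331e+00, -1.54255698e-01]), 'position': array([0.45786476, 0.09599439, 0.03845859]), 'ee_rot': array([ 5.23620793e-04,  9.95301734e-01, -9.68180438e-02,  6.70599791e-04]), 'force': array([-1.80029332, -3.73951826,  8.80325432]), 'ft_torque': array([-0.81149674,  0.55212562,  0.15560329]), 'finger_force': 35.01965939998627, 'opening': 0.40995040554736173}
0 [0. 0. 0.]
7 [ 0.22  0.   -2.6 ]
14 [ 0.76  0.01 -5.16]
21 [ 1.61  0.01 -7.63]
28 [ 2.75  0.01 -9.98]
35 [  4.17   0.02 -12.17]
42 [  5.85   0.02 -14.18]
49 [  7.76   0.02 -15.96]
56 [  9.87   0.03 -17.5 ]
63 [ 12.15   0.03 -18.77]
70 [ 14.58   0.04 -19.75]
77 [ 17.1    0.04 -20.43]
84 [ 19.69   0.04 -20.8 ]
91 [ 22.3    0.05 -20.85]
98 [ 24.9    0.05 -20.58]
105 [ 27.44   0.05 -20.  ]
```

```bash
python3 -m creep '[0.1,0,-1.3,0,0,0,0, 0.22,0,-2.6,0,0,0,0, 0.45,0,-3.9,0,0,0,0, 0.76,0,-5.16,0,0,0,0, 1.15,0,-6.4,0,0,0,0, 1.61,0,-7.63,0,0,0,0, 2.15,0,-8.8,0,0,0,0, 2.75,0,-9.98,0,0,0,0, 4.17,0,-12.17,0,0,0,0, 5.85,0,-14.18,0,0,0,0]'
```

```text
clock: 6.25
position: [0.514, 0.0849, 0.1796]
ee_rot: [0.001, 0.995, -0.096, -0.001]
force: [3.5, -1.0, -7.8]
opening: 0.411
finger_force: 35.9
```

```bash
python3 -m creep '[1.91,0,-1.78,0,0,0,0, 4.02,0,-3.32,0,0,0,0, 6.3,0,-4.59,0,0,0,0, 8.73,0,-5.57,0,0,0,0, 11.25,0,-6.25,0,0,0,0, 13.84,0,-6.62,0,0,0,0, 16.45,0,-6.67,0,0,0,0, 19.05,0,-6.4,0,0,0,0, 19.8,0,-6.25,0,0,0,0, 19.8,0,-6.25,0,0,0,0]'
python3 - <<'E'
from h import *
optics.read_camera('side');im=optics.read_camera('side');save('s2.png',im,(180,100,460,320),2.5)
E
```

```text
clock: 7.25
position: [0.711, 0.046, 0.243]
ee_rot: [0.0, 0.995, -0.097, 0.001]
force: [-0.2, -2.3, 6.3]
opening: 0.412
finger_force: 37.0
```

View pics/s2.png

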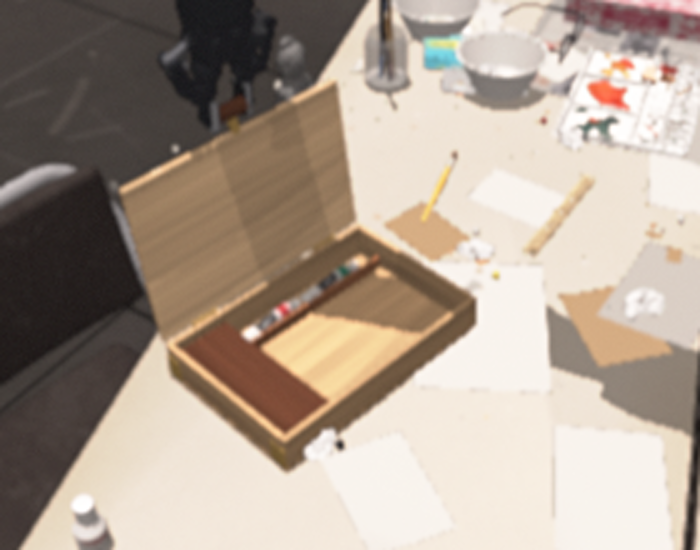

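The lid is open, held at roughly 100°. Next: release it, lift, and go over the brush.

```bash
python3 -m creep '[0,0,0,0,0,0,0.8, 0,0,0,0,0,0,0.8, 0,0,0,0,0,0,1, 0,0,0,0,0,0,1, 0,0,-2,0,0,0,1, 0,0,-4,0,0,0,1, 0,0,-6,0,0,0,1, 0,0,-8,0,0,0,1, 0,0,-9,0,0,0,1, 0,0,-9,0,0,0,1]'
python3 - <<'E'
from h import *
go([.63,-.281,.2],14)
E
```

```text
clock: 8.35
position: [0.7096, 0.0477, 0.3332]
ee_rot: [-0.0, 0.995, -0.097, 0.001]
force: [-0.1, 1.7, 0.1]
opening: 1.0
finger_force: 0.0
shift [-1.53 33.81 13.28] rot [-2.000e-02 -1.600e-01 -2.508e+01] rows 7.270729041074949 2.9197534587941956
```

```bash
python3 -m creep '[-0.2,4,0,0,0,-4,1, -0.4,8,0,0,0,-8,1, -0.6,12,0,0,0,-12,1, -0.8,16,1,0,0,-16,1, -1,20,3,0,0,-20,1, -1.2,24,5.5,0,0,-25,1, -1.4,28,8,0,0,-25,1, -1.5,31,10.5,0,0,-25,1, -1.5,33.8,13.3,0,0,-25,1, -1.5,33.8,13.3,0,0,-25,1]'
python3 - <<'E'
from h import *
models and None
o=telemetry.get_obs();np.savez('w3.npz',p=o['position'],q=o['ee_rot']);im=optics.read_camera('wrist');save('w3.png',im);print(o['position'],o['qd'].round(3))
for m in models.masks_of('wrist','brush')[:2]: print(m['score'],m['at'],m['region'].sum())
E
```

```text
clock: 9.35
position: [0.6236, -0.2869, 0.1921]
ee_rot: [-0.001, 0.993, 0.117, -0.005]
force: [-1.4, -0.4, -0.4]
opening: 0.999
finger_force: 0.0
[ 0.62359262 -0.28688999  0.19205155] [-0.041 -0.041 -0.06  -0.038 -0.03   0.038 -0.031]
0.78 [294.8, 166.8] 1446
```

View pics/w3.png

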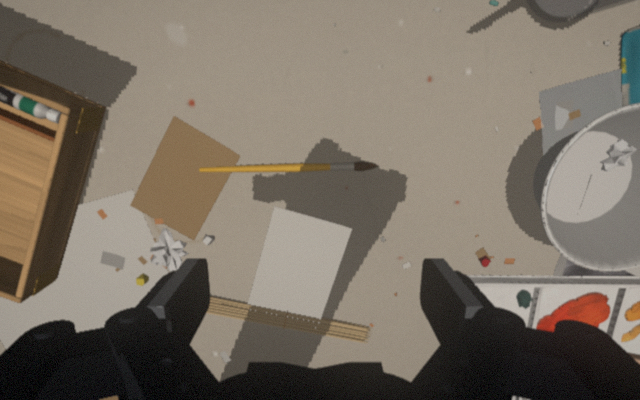

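The brush runs from its handle end at (199,170) to its tip at (378,166). It lies along the tool's y, so I must turn 90° to pinch across it.

Run:
```python
from h import *
np.set_printoptions(precision=4,suppress=True)
L=lambda f:(lambda d:cam('wrist',dict(position=d['p'],ee_rot=d['q'])))(np.load(f))
A,B=L('w1.npz'),L('w3.npz')
h,t=onz(B,(199,170),.0045),onz(B,(378,166),.0045)
print(h,t,np.linalg.norm(h-t),tri(ray(A,(344,71)),ray(B,(199,170))),tri(ray(A,(464,12)),ray(B,(378,166))))
d=(h-t)/np.linalg.norm(h-t);yaw=np.degrees(np.arctan2(-d[0],d[1]));m=(h+t)/2;g=m-.02*d
print('mid',m,'g',g,'yaw',yaw)
o=telemetry.get_obs();print(o['joint_pos'],o['position'])
go([g[0],g[1],.12],yaw+90); go([g[0],g[1],.12],yaw+89)
```

```text
[ 0.6036 -0.1797  0.0045] [ 0.6467 -0.3424  0.0045] 0.1682927907072289 (array([ 0.6053, -0.1824,  0.0127]), [np.float64(0.6895701337712581), np.float64(0.6895701337712262)]) (array([ 0.6462, -0.3432, -0.0008]), [np.float64(0.38078963308085195), np.float64(0.3807896330807496)])
mid [ 0.6251 -0.261   0.0045] g [ 0.6303 -0.2804  0.0045] yaw 14.819449975534958
[ 0.5427  0.5508 -0.3098  1.5332  0.1803  1.0894 -1.1379] [ 0.6279 -0.2817  0.1965]
shift [ 0.28 -0.05  7.65] rot [ 0.02  0.22 89.  ] rows 1.530700995807735 10.361335943503159
shift [ 0.28 -0.05  7.65] rot [ -0.22   0.02 -90.  ] rows 1.530700995807735 10.476890109797758
```

```bash
python3 -m creep '[0,0,1,0,0,-8.5,1, 0,0,2,0,0,-17,1, 0,0,3,0,0,-25.5,1, 0,0,4,0,0,-34,1, 0,0,5,0,0,-42.5,1, 0,0,6,0,0,-51,1, 0.2,0,7,0,0,-59.5,1, 0.3,0,8,0,0,-68,1, 0.3,0,9,0,0,-76.5,1, 0.3,0,10,0,0,-85,1]'
python3 -m creep '[0,0,0,0,0,-3,1, 0,0,0,0,0,-6,1, 0,0,0,0,0,-6,1, 0,0,0,0,0,-6,1,0,0,0,0,0,-6,1,0,0,0,0,0,-6,1,0,0,0,0,0,-6,1,0,0,0,0,0,-6,1,0,0,0,0,0,-6,1,0,0,0,0,0,-6,1]'
python3 - <<'E'
from h import *
np.set_printoptions(precision=4,suppress=True)
o=telemetry.get_obs();C=cam('wrist',o);np.savez('w4.npz',p=o['position'],q=o['ee_rot']);optics.read_camera('wrist')
for m in models.masks_of('wrist','brush')[:2]:
    print(m['score'],m['at'],m['region'].sum()); v,u=np.nonzero(m['region']); P=np.array([onz(C,(a,b),.0045)[:2] for a,b in zip(u,v)])
    c=P.mean(0);w=np.linalg.svd(P-c)[2][0] if len(P)<5000 else None; s=(P-c)@w; print(c,w,c+w*s.min(),c+w*s.max())
print(o['position'],o['joint_pos'])
go([.6303,-.2804,.003],104.8)
E
```

```text
clock: 10.45
position: [0.6336, -0.2786, 0.0994]
ee_rot: [0.001, 0.647, 0.763, 0.001]
force: [-0.2, -0.0, -0.0]
opening: 1.0
finger_force: 0.0
clock: 11.45
position: [0.6322, -0.2807, 0.0986]
ee_rot: [-0.0, 0.609, 0.793, 0.0]
force: [0.2, 0.3, 0.8]
opening: 1.003
finger_force: 0.0
0.63 [312.7, 167.6] 2654
[ 0.6245 -0.2566] [ 0.2554 -0.9668] [ 0.604  -0.1792] [ 0.6468 -0.3413]
[ 0.6322 -0.2807  0.0986] [ 0.7471  0.7221 -0.6334  1.5822  0.4839  0.9989  0.2264]
shift [ 0.08 -0.17  9.56] rot [ 0.   -0.    0.11] rows 1.9114896400815393 0.01233166118391486
```

```bash
python3 -m creep '[0,-0.15,3,0,0,0,1, 0,-0.15,6,0,0,0,1, 0,-0.15,8,0,0,0,1, 0,-0.15,9.2,0,0,0,0.6, 0,-0.15,9.5,0,0,0,0.3, 0,-0.15,9.5,0,0,0,0, 0,-0.15,9.5,0,0,0,0, 0,-0.15,9.5,0,0,0,0, 0,-0.15,9.5,0,0,0,0, 0,-0.15,9.5,0,0,0,0]' 30
```

```text
clock: 12.55
position: [0.6316, -0.2813, 0.0049]
ee_rot: [0.001, 0.609, 0.793, 0.0]
force: [-0.5, 0.2, 6.3]
opening: 0.081
finger_force: 30.6
```

Gripped. Lift it and hover over the well, then measure the open box.

Run:
```python
from h import *
np.set_printoptions(precision=4,suppress=True)
go([.5483,.0264,.16],78.7)
```

```text
shift [ 31.86  -0.11 -15.55] rot [ 0.11  0.05 26.2 ] rows 7.0902823594993505 3.0506713453053367
```

```bash
python3 -m creep '[0,0,-3,0,0,0,0, 0,0,-7,0,0,0,0, 3,0,-10,0,0,0,0, 7,0,-13,0,0,0,0, 11,0,-15.5,0,0,4,0, 15,0,-15.5,0,0,9,0, 19,0,-15.5,0,0,14,0, 23,0,-15.5,0,0,20,0, 27,0,-15.5,0,0,26.2,0, 30,0,-15.5,0,0,26.2,0]'
python3 -m creep '[1,-0.9,0,0,0,0,0, 1.7,-0.8,0,0,0,0,0, 1.7,-0.8,0,0,0,0,0,1.7,-0.8,0,0,0,0,0,1.7,-0.8,0,0,0,0,0,1.7,-0.8,0,0,0,0,0,1.7,-0.8,0,0,0,0,0,1.7,-0.8,0,0,0,0,0,1.7,-0.8,0,0,0,0,0,1.7,-0.8,0,0,0,0,0]'
python3 - <<'E'
from h import *
o=telemetry.get_obs();np.savez('w5.npz',p=o['position'],q=o['ee_rot']);im=optics.read_camera('wrist');save('w5.png',im);C=cam('wrist',o)
c=np.array([.5755,.071]);ex=np.array([.981,-.195]);ey=np.array([.195,.981])
for n,x,y,z in [('mouth',-.018,.069,.036),('deckF',-.089,.069,.036),('deckB',.089,.069,.036),('wallFL',-.095,.145,.05),('FLin',-.089,.139,.05),('hingeL',.089,.139,.05)]:
    print(n,proj(C,[*(c+ex*x+ey*y),z]).round(1))
E
```

```text
clock: 13.55
position: [0.5525, 0.0117, 0.159]
ee_rot: [0.0, 0.773, 0.634, 0.0]
force: [0.6, 0.8, 0.1]
opening: 0.083
finger_force: 29.9
clock: 14.55
position: [0.549, 0.0271, 0.1586]
ee_rot: [0.0, 0.773, 0.634, 0.0]
force: [-1.4, 0.0, -0.8]
opening: 0.082
finger_force: 29.9
mouth [312.4  27.6]
deckF [208.1  27.6]
deckB [469.6  27.5]
wallFL [ 180.3 -119.5]
FLin [ 191.5 -107.2]
hingeL [ 493.5 -107.4]
```

View pics/w5.png

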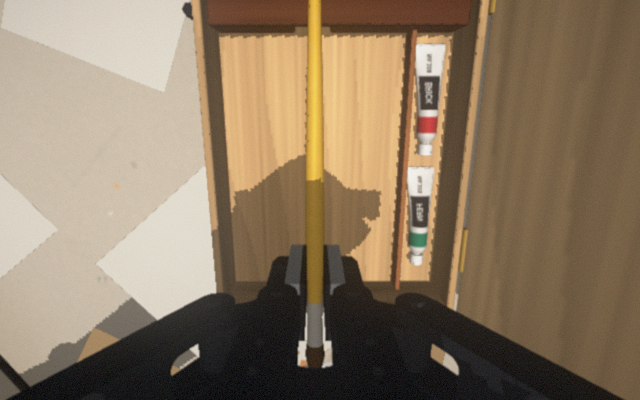

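The view matches the predicted deck edge: row about 25–28, columns 209–470. The brush, at column 315, is centred on the slot at roughly columns 295–333. Lowering.

```bash
python3 -m creep '[-0.2,0,3,0,0,0,0, -0.3,0,6,0,0,0,0, -0.3,0,9,0,0,0,0, -0.3,0,11.5,0,0,0,0, -0.3,0,13,0,0,0,0, -0.3,0,13.8,0,0,0,0, -0.3,0,14.3,0,0,0,0, -0.3,0,14.6,0,0,0,0, -0.3,0,14.6,0,0,0,0, -0.3,0,14.6,0,0,0,0]'
```

```text
clock: 15.6
position: [0.549, 0.0242, 0.0133]
ee_rot: [0.0, 0.773, 0.634, 0.001]
force: [-0.7, 0.0, 0.0]
opening: 0.081
finger_force: 29.9
```

```bash
python3 -m creep '[0,0,0.1,0,0,0,0, 0.8,0,0.1,0,0,0,0, 1.6,0,0.1,0,0,0,0, 2.4,0,0.1,0,0,0,0, 3.2,0,0.1,0,0,0,0, 4,0,0.1,0,0,0,0, 5,0,0.1,0,0,0,0, 6,0,0.1,0,0,0,0, 6.9,0,0.1,0,0,0,0, 7.7,0,0.1,0,0,0,0]'
python3 -m creep '[0,0,0,0,0,0,0, 0.1,0,0,0,0,0,0, 0.2,0,0,0,0,0,0, 0.3,0,0,0,0,0,0, 0.4,0,0,0,0,0,0, 0.5,0,0,0,0,0,0, 0.5,0,0,0,0,0,0, 0.5,0,0,0,0,0,0, 0.5,0,0,0,0,0,0, 0.5,0,0,0,0,0,0]'
```

```text
clock: 16.6
position: [0.5637, 0.1007, 0.0116]
ee_rot: [-0.0, 0.773, 0.634, 0.0]
force: [0.2, 0.4, -0.7]
opening: 0.079
finger_force: 29.9
clock: 17.6
position: [0.5645, 0.1045, 0.0116]
ee_rot: [0.0, 0.773, 0.634, 0.0]
force: [-0.5, 0.1, -0.9]
opening: 0.085
finger_force: 29.9
```

```bash
python3 -m creep '[0.05,0,0,0,0,0,0, 0.1,0,0,0,0,0,0, 0.15,0,0,0,0,0,0, 0.2,0,0,0,0,0,0, 0.25,0,0,0,0,0,0, 0.3,0,0,0,0,0,0, 0.3,0,0,0,0,0,0, 0.3,0,0,0,0,0,0, 0.3,0,0,0,0,0,0, 0.3,0,0,0,0,0,0]'
python3 -m creep '[0.05,0,0,0,0,0,0, 0.1,0,0,0,0,0,0, 0.15,0,0,0,0,0,0, 0.2,0,0,0,0,0,0, 0.25,0,0,0,0,0,0, 0.3,0,0,0,0,0,0, 0.3,0,0,0,0,0,0, 0.3,0,0,0,0,0,0, 0.3,0,0,0,0,0,0, 0.3,0,0,0,0,0,0]'
```

```text
clock: 18.6
position: [0.5651, 0.1075, 0.0116]
ee_rot: [0.0, 0.773, 0.634, -0.0]
force: [-0.5, 0.1, -1.0]
opening: 0.077
finger_force: 29.9
clock: 19.6
position: [0.565, 0.108, 0.0111]
ee_rot: [0.001, 0.774, 0.634, -0.002]
force: [-0.8, -6.3, 0.5]
opening: 0.081
finger_force: 30.0
```

Contact with the end wall: 6 N and the motion stopped. Relax, release and lift.

```bash
python3 -m creep '[-0.2,0,0,0,0,0,0, -0.2,0,0,0,0,0,0, -0.2,0,0,0,0,0,0.3, -0.2,0,0,0,0,0,0.5, -0.2,0,0,0,0,0,0.5, -0.2,0,0,0,0,0,0.5, -0.2,0,-2,0,0,0,0.5, -0.2,0,-5,0,0,0,0.5, -0.2,0,-9,0,0,0,0.5, -0.2,0,-13,0,0,0,0.5]'
python3 -m creep '[-4,-2,-4,0,0,0,0.5, -8,-4,-8,0,0,0,0.5, -12,-4,-10,0,0,0,0.5,-16,-4,-10,0,0,0,0.5,-16,-4,-10,0,0,0,0.5,-16,-4,-10,0,0,0,0.5,-16,-4,-10,0,0,0,0.5,-16,-4,-10,0,0,0,0.5,-16,-4,-10,0,0,0,0.5,-16,-4,-10,0,0,0,0.5]'
python3 - <<'E'
from h import *
o=telemetry.get_obs();C=cam('wrist',o);im=optics.read_camera('wrist');save('w6.png',im)
for m in models.masks_of('wrist','brush')[:1]: print(m['score'],m['at'])
optics.read_camera('side');im=optics.read_camera('side');save('s3.png',im,(180,100,460,320),2.5)
print(o['position'])
c=np.array([.5755,.071]);ex=np.array([.981,-.195]);ey=np.array([.195,.981])
for y in (.069,-.031): print(proj(C,[*(c-ex*.018+ey*y),.0105]).round(1))
E
```

```text
clock: 20.6
position: [0.5648, 0.1088, 0.1427]
ee_rot: [-0.0, 0.773, 0.634, -0.0]
force: [0.7, 0.5, 0.6]
opening: 0.502
finger_force: 0.0
clock: 21.6
position: [0.4948, -0.0396, 0.2413]
ee_rot: [-0.0, 0.773, 0.635, -0.0]
force: [-0.4, 0.3, 0.2]
opening: 0.501
finger_force: 0.0
0.62 [358.1, 36.6]
[ 0.4947707  -0.03958969  0.24130651]
[357.3 -39.4]
[353.9  76.1]
```

View pics/w6.png

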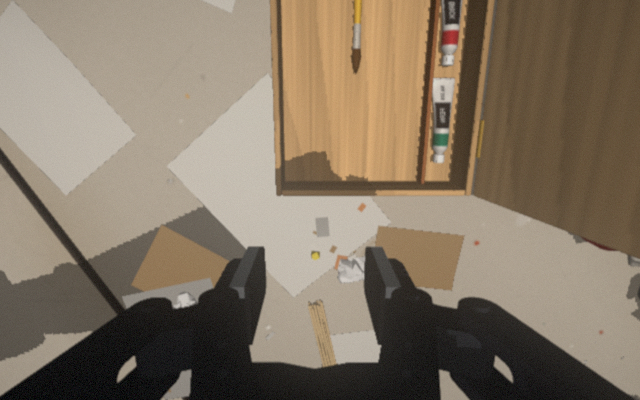

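View pics/s3.png

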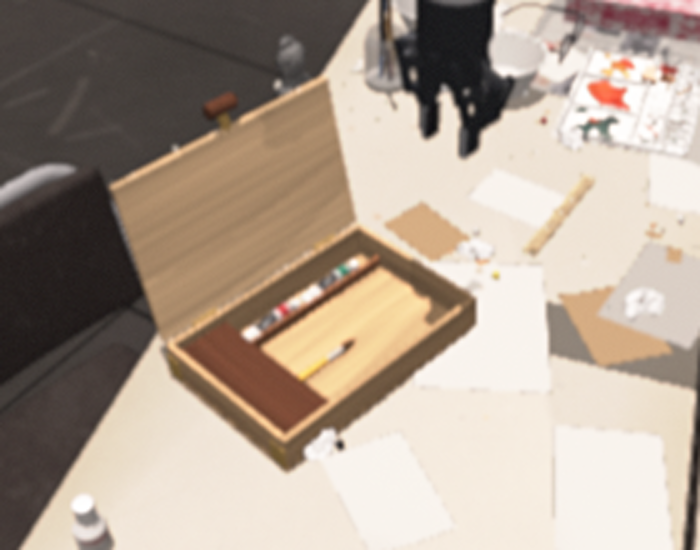

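The wrist view shows the bristle tip at (356,73) against a predicted home position of (354,76), so the brush is home. The side view shows the lid open on its stop and the skewers where they were.

```bash
python3 -c "
from plant import r; print(r.job_done())"
```

```text
the job is handed in; nothing more can be done
None
```

Handed in at about 22 s of the 62 s limit, with no verdict returned: the lid is open on its stop, the brush is in the slot against the end wall with its bristles free in the well, and the skewers and doll were not touched.

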